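# Return three microscope parts to their own trays

## Robot

A 6-joint arm with a two-finger parallel gripper is mounted at the origin on the work surface. World frame = base frame: x ahead of the robot, y to its left, z up, the work surface at z = 0. Lengths are in m, angles in degrees, forces in N, time in s.
With the tool pointing down it reaches from about 0.425 to 0.925 m from the base axis. Payload 12.5 kg.
Tool frame: the origin (TCP) lies between the finger pads; the fingertips stand 11 mm ahead of it and the grasp point (between the pads) lies 8 mm behind it; z points along the fingers, y is the line along which they close (so a half turn about z gives the same grasp; the last joint's range is limited). The gripper opens to 85 mm and grips with 20 to 120 N. Pads are 22 mm wide; open, the fingers measure 114 mm over their backs; the gripper's body (76 mm by 85 mm) begins 54 mm behind the grasp point. The pads swing forward as they close: fully open they stand 13 mm farther back than shut.
Start: joints at [69.58, 28.126, 89.318, -0, 62.55, -6.05], TCP at [0.155, 0.605, 0.242] pointing down, gripper open.
Joint ranges: [-177.58, 177.58], [-47.91, 125.51], [2.72, 160], [-65.01, 245.01], [3.68, 167.84], [-153.87, 153.87]. Speed limits (degrees/s): [127.2, 127.2, 159.86, 180, 180, 180].

## Interface

Orientations are given as a 3x3 rotation matrix whose columns are the frame's x, y, z axes.
In Python, from station import robot, hand, sensors, imaging gives the robot as it stands. The module is installed in compiled form; this text tells all that it offers. Calls block until the motion is done:
- robot.move_pose(position, orientation): joint-space move of the TCP to a pose.
- robot.move_linear(position, ori=None, rate=0.15, stop_force=None): straight line of the TCP; ori=None keeps the orientation; rate is the mean speed in m/s. With stop_force (N) it stops when the force on the tool has changed by that much, and returns True; else False.
- robot.set_joints(angles): joint-space move.
- hand.move_gripper(opening): opening from 0.0 (shut) to 1.0 (fully open); the grip force is fixed at half the most; returns when the fingers have stopped.
- robot.wait(seconds).
- robot.ik(position, orientation): joint angles nearest the present ones, or None.
- sensors.state(): the state.
- imaging.snapshot(name): name is "side" or "top"; returns a dict with "image" (480x640x3 uint8, red, green, blue), "fx", "fy", "cx", "cy" (pixels), "k1" (the pictures are not rectified: a ray, as slopes to the right and down, at radius r is drawn at 1 + k1 r^2 times it, then the intrinsics apply), "cam_to_world" (4x4, takes a point from camera to world coordinates). Camera axes: x right, y down, z forward; pixel columns grow to the right and rows downward; lengths in m; the calibration is good to about 2 mm. A picture is of the moment at which its call begins. There is no depth.
A pose or a line that the arm cannot do raises robot.IKError and nothing moves.
- robot.hand_in(): hands the job in; it is judged then, once.
Trained networks look in the newest picture that a camera, given by its name, has taken for a name from the list of things; names that differ only in an ending like _2 or _b are one class to them, and where a whole thing is asked for, a point or a joint stands for the part that bears it (a point fixed in the world has none). Each returns a list of dicts, best first, with "conf" (0 to 1); they miss things now and then, are a little off and sometimes report something else, mostly with a low value. They report only what shows in the picture. A call takes as long as a camera call. They do not tell look-alikes from the thing itself.
- imaging.spot_in(camera, target): "pixel" ([row, column] in pixels, amid what is visible of it).
- imaging.cut_out(camera, target): "pixels" (480x640 bool, what is visible of it) and "pixel" ([row, column] in pixels, amid what is visible of it).
The state is a dict: "time_s": time; "q": joint angles; "joint_vel": joint speeds; "tau": joint torques, N m; "tcp_pos": TCP position; "orientation": TCP orientation; "ft_force": force on the tool from outside, world axes, zero at the start; "moment": the same for the moment, N m; "gripper_width": opening from 0.0 (shut) to 1.0 (fully open); "grasp_force": force on a finger pad.
Only numpy, scipy, OpenCV 4.12 (cv2) and the standard library are available. Lean on these libraries where they do the work, as an engineer would, in place of code of your own. Each camera call takes 0.05 s, during which the arm holds its last target. There are 200 camera calls.

## Task

The microscope lens, the filter cube and the slide box were put back in one another's trays: swap them round so that the round lens stands upright in the middle of the round tray, the square filter cube in the middle of the square tray and the slide box in the middle of the oblong tray, the cube and box lined up with their trays' sides. On the way, set one of them down upright on the middle of the empty six-sided rubber mat and let go of it there, to free its tray. Set each thing down gently without dropping it or tipping it over, and do not disturb the oil bottle, glass dish and stain jar standing nearby.

Things in the scene. Friction and masses are not known exactly. Their poses are not given: they have to be found in the camera images.
- lens: Microscope objective standing upright, nose up: a turned steel cylinder 36 mm in diameter up to 38 mm height, then tapering to an 18 mm nose; 60 mm tall in all, about 160 g. Origin: centre of its underside; z up along its axis. Turned any way about its axis.
- filter_cube: Microscope filter cube: a black block 40 x 40 mm, 46 mm tall, with a round glass window on top and one in a side; about 120 g. Origin: centre of its underside; x and y square to its sides, z up.
- slide_box: White plastic slide box, closed, a single rigid block: 82 mm long (its x), 34 mm wide (its y), 42 mm tall (z); about 110 g. Origin: centre of its underside.
- round_tray: Round grey tray with a low rim, outer diameter 106 mm, inner 100 mm. The lens belongs here. Fixed to the table. Floor 3 mm thick, so a thing in it stands 3 mm above the table; rim 3 mm wide, its top 7 mm above the table. Origin: centre of the underside, on the table. 
- square_tray: Square grey tray with a low rim, 76 x 76 mm outside, 70 x 70 mm inside. The filter cube belongs here. Fixed to the table. Floor 3 mm thick, so a thing in it stands 3 mm above the table; rim 3 mm wide, its top 7 mm above the table. Origin: centre of the underside, on the table. x and y square to its sides.
- oblong_tray: Oblong grey tray with a low rim, 110 mm (its x) by 64 mm (its y) outside, 104 x 58 mm inside. The slide box belongs here, its length along the tray's length. Fixed to the table. Floor 3 mm thick, so a thing in it stands 3 mm above the table; rim 3 mm wide, its top 7 mm above the table. Origin: centre of the underside, on the table. 
- spare_mat: Flat six-sided dark rubber mat without a rim, 96 mm across flats, 3 mm thick, fixed to the table; empty at the start. Origin: centre of its underside, on the table.
- oil_bottle: Bystander: small amber bottle of immersion oil, standing loose, 28 mm in diameter, 55 mm tall. Origin: centre of its underside.
- petri_dish: Bystander: low open glass dish, 60 mm in diameter, 15 mm tall, loose. Origin: centre of its underside.
- stain_jar: Bystander: small glass jar with a white cap, standing loose, 36 mm in diameter, 55 mm tall. Origin: centre of its underside.
There are look-alikes about, which are no part of the job. Leave any yellow look-alike of the lens alone.

How it is judged (in metres and radians):
On the way:
1. one of the three things stands upright on the spare mat (within 30 mm of its middle), released (((horizontal distance between lens and spare_mat below 0.03 m and z of lens in the frame of spare_mat below 0.006 m and angle between lens's own z axis and vertical below 0.1 rad and linear speed of lens below 0.02 m/s and contact force between lens and the fingers below 0.1 N) or (horizontal distance between filter_cube and spare_mat below 0.03 m and z of filter_cube in the frame of spare_mat below 0.006 m and angle between filter_cube's own z axis and vertical below 0.1 rad and linear speed of filter_cube below 0.02 m/s and contact force between filter_cube and the fingers below 0.1 N) or (horizontal distance between slide_box and spare_mat below 0.03 m and z of slide_box in the frame of spare_mat below 0.006 m and angle between slide_box's own z axis and vertical below 0.1 rad and linear speed of slide_box below 0.02 m/s and contact force between slide_box and the fingers below 0.1 N))), for 0.2 s.
At the end, for the whole second after the job is handed in: Lens in the round tray, filter cube in the square tray, slide box in the oblong tray: each standing flat on its tray's floor (upright within 0.1 rad), within 15 mm of the tray's centre, released and at rest; the cube's sides and the box's length within 0.25 rad of the tray's directions (horizontal distance between lens and round_tray below 0.015 m and z of lens in the frame of round_tray below 0.006 m and angle between each of lens, filter_cube, slide_box's own z axis and vertical below 0.1 rad and linear speed of each of lens, filter_cube, slide_box below 0.02 m/s and contact force between each of lens, filter_cube, slide_box and the fingers below 0.1 N and horizontal distance between filter_cube and square_tray below 0.015 m and z of filter_cube in the frame of square_tray below 0.006 m and horizontal distance between slide_box and oblong_tray below 0.015 m and z of slide_box in the frame of oblong_tray below 0.006 m and (angle between the x axis of filter_cube and the x axis of square_tray, either way round below 0.25 rad or angle between the x axis of filter_cube and the y axis of square_tray, either way round below 0.25 rad) and angle between the x axis of slide_box and the x axis of oblong_tray, either way round below 0.25 rad); the robot touches nothing.
It fails at once if a bystander (oil bottle, petri dish or stain jar) is shifted by more than 25 mm or knocked over (distance of any of oil_bottle, petri_dish, stain_jar from where it was at the start of the episode above 0.025 m or angle between any of oil_bottle, petri_dish, stain_jar's own z axis and vertical above 0.6 rad).
It fails at once if one of the three things is dropped or thrown (moves faster than 0.7 m/s, a fall of about 25 mm, without being held) ((linear speed of lens above 0.7 m/s and contact force between lens and the fingers below 0.01 N) or (linear speed of filter_cube above 0.7 m/s and contact force between filter_cube and the fingers below 0.01 N) or (linear speed of slide_box above 0.7 m/s and contact force between slide_box and the fingers below 0.01 N)).
It fails at once if one of the three things is tipped over (angle between any of lens, filter_cube, slide_box's own z axis and vertical above 0.8 rad).
It also fails if it takes over 99 s, if anything falls off the work surface, if the arm or the gripper's body presses on something with over 40 N, if the wrist force passes 120 N, or if a joint passes its speed limit or range.

## Working session

There is one attempt and no reset: what is moved stays moved. The work goes in short steps, each a Python script; the robot and the scene stay as the last script left them, time stands still between calls to the robot, and variables do not carry over. Pictures are saved under pics/ and viewed, at most 14 in all, crops included, and the job is handed in when it is done.

```bash
mkdir -p pics
cat > h.py <<'E'
import numpy as np, cv2
from station import robot, hand, sensors, imaging
def ray(s,px):
    u=(px[1]-s["cx"])/s["fx"]; v=(px[0]-s["cy"])/s["fy"]
    rd=np.hypot(u,v); r=rd
    for _ in range(20): r=rd/(1+s["k1"]*r*r)
    k=r/rd if rd>0 else 1
    T=np.array(s["cam_to_world"]); return T[:3,3],T[:3,:3]@np.array([u*k,v*k,1])
def at(s,px,z):
    o,d=ray(s,px); return (o+d*(z-o[2])/d[2])[:2]
def proj(s,p):
    T=np.array(s["cam_to_world"]); c=T[:3,:3].T@(np.array(p)-T[:3,3]); u,v=c[:2]/c[2]
    k=1+s["k1"]*(u*u+v*v); return [v*k*s["fy"]+s["cy"],u*k*s["fx"]+s["cx"]]
def down(yaw):  # tool y axis (closing) at yaw degrees from world x
    a=np.radians(yaw); y=np.array([np.cos(a),np.sin(a),0]); z=np.array([0,0,-1.]); return np.column_stack([np.cross(y,z),y,z])
E
python3 - <<'E'
from h import *
for c in ("top","side"):
    s=imaging.snapshot(c); cv2.imwrite(f"pics/{c}0.png",s["image"][:,:,::-1])
    print(c,np.round(s["cam_to_world"],3).tolist(),s["fx"],s["k1"])
    for n in "lens filter_cube slide_box round_tray square_tray oblong_tray spare_mat oil_bottle petri_dish stain_jar".split():
        for d in imaging.cut_out(c,n)[:4]:
            m=d["pixels"].astype(np.uint8); cs,_=cv2.findContours(m,0,2)
            k=np.vstack(cs)[:,0,::-1] if cs else []
            z=0.007 if 'tray' in n else .003 if 'mat' in n else {'lens':.06,'filter_cube':.046,'slide_box':.042,'petri_dish':.015}.get(n,.055)
            w=np.array([at(s,p,z) for p in k]) 
            r=cv2.minAreaRect((w*1000).astype(np.float32))
            print(n,round(d["conf"],2),np.round(d["pixel"]),m.sum(),"at",np.round(at(s,d["pixel"],z),3),"rect",np.round(r[0]),np.round(r[1]),round(r[2],1))
E
```

```text
top [[-0.002, -0.993, 0.117, 0.434], [-1.0, 0.004, 0.012, -0.021], [-0.012, -0.117, -0.993, 0.923], [0.0, 0.0, 0.0, 1.0]] 538.9048573864725 -0.06002599235844008
lens 0.96 [260. 364.] 429 at [ 0.49  -0.087] rect [491. -88.] [35. 36.] 44.5
lens 0.84 [192. 295.] 423 at [0.601 0.022] rect [604.  24.] [38. 34.] 0.0
filter_cube 0.62 [249. 480.] 768 at [ 0.507 -0.279] rect [ 506. -275.] [51. 43.] 87.7
slide_box 0.67 [188. 147.] 1254 at [0.612 0.273] rect [613. 280.] [45. 85.] 32.6
round_tray 0.63 [202. 153.] 1525 at [0.595 0.274] rect [616. 281.] [107. 101.] 12.7
square_tray 0.57 [206. 376.] 1424 at [ 0.587 -0.115] rect [ 592. -104.] [75. 76.] 60.9
oblong_tray 0.79 [238. 467.] 1698 at [ 0.531 -0.269] rect [ 513. -276.] [ 66. 111.] 89.0
spare_mat 0.56 [265. 278.] 2663 at [0.486 0.056] rect [487.  62.] [ 96. 105.] 84.3
oil_bottle 0.82 [164. 482.] 257 at [ 0.649 -0.285] rect [ 649. -288.] [23. 35.] 44.1
petri_dish 0.96 [308. 376.] 1003 at [ 0.412 -0.11 ] rect [ 407. -114.] [57. 56.] 89.4
stain_jar 0.64 [308. 161.] 516 at [0.413 0.239] rect [413. 243.] [34. 46.] 1.4
side [[0.994, -0.077, 0.08, 
[... 676 characters left out ...]
[614. 266.] [ 89. 105.] 78.8
square_tray 0.89 [290. 356.] 1388 at [ 0.583 -0.123] rect [ 592. -107.] [86. 80.] 61.0
oblong_tray 0.8 [383. 340.] 2933 at [ 0.534 -0.286] rect [ 514. -280.] [ 72. 112.] 89.8
spare_mat 0.82 [229. 286.] 1466 at [0.486 0.057] rect [487.  60.] [100. 105.] 86.1
spare_mat 0.7 [172. 334.] 440 at [0.602 0.265] rect [617. 273.] [ 89. 106.] 85.5
spare_mat 0.32 [163. 341.] 817 at [0.624 0.305] rect [627. 332.] [163.  79.] 83.2
oil_bottle 0.91 [369. 445.] 829 at [ 0.649 -0.319] rect [ 648. -318.] [61. 27.] 58.7
petri_dish 0.97 [294. 239.] 903 at [ 0.409 -0.119] rect [ 410. -116.] [56. 64.] 33.7
stain_jar 0.57 [170. 245.] 477 at [0.417 0.196] rect [416. 200.] [ 33. 136.] 3.4
```

Run:
```python
import cv2
a=cv2.imread("pics/top0.png")[120:350,90:560]; cv2.imwrite("pics/t1.png",cv2.resize(a,None,fx=1.7,fy=1.7,interpolation=2))
b=cv2.imread("pics/side0.png")[120:440,200:500]; cv2.imwrite("pics/s1.png",cv2.resize(b,None,fx=1.8,fy=1.8,interpolation=2))
```

```text
(no output)
```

View pics/t1.png

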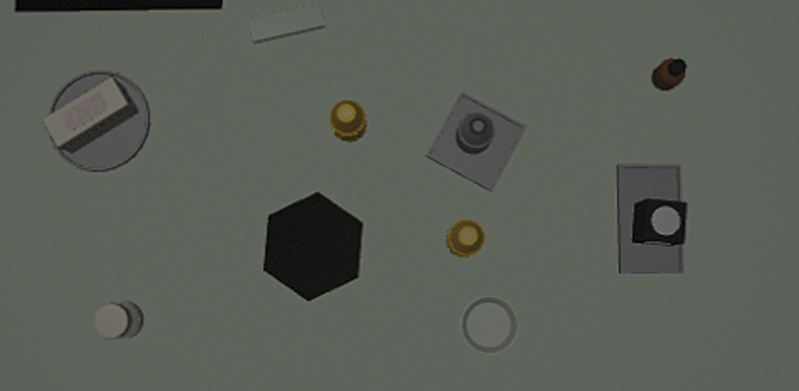

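View pics/s1.png

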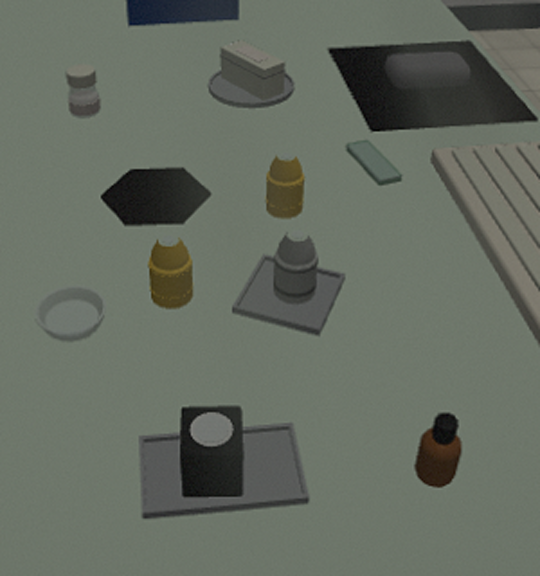

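The pictures show the grey lens in the square tray (top ≈[193,371], side ≈[267,364]). The cube is in the oblong tray and the box in the round tray. The two yellow lenses are look-alikes at about (0.49,-0.09) and (0.60,0.02). Next I refine the poses by silhouette fitting.

```bash
cat > fit.py <<'E'
from h import *
from scipy.optimize import minimize
def circ(r,z): return [(r*np.cos(a),r*np.sin(a),z) for a in np.linspace(0,2*np.pi,40)]
def box(l,w,h,z0=0): return [(i*l/2,j*w/2,z) for i in(-1,1) for j in(-1,1) for z in(z0,h)]
M={'lens':(circ(.018,.003)+circ(.018,.041)+circ(.009,.063)),'filter_cube':box(.04,.04,.049,.003),'slide_box':box(.082,.034,.045,.003),
 'square_tray':box(.076,.076,.007),'oblong_tray':box(.11,.064,.007),'round_tray':circ(.053,0)+circ(.053,.007)}
def hull(p,u=8):
    im=np.zeros((480*2,640*2),np.uint8); c=cv2.convexHull(np.float32(p)); cv2.fillPoly(im,[np.int32(np.round(c*2*16))],255,shift=4); return im
def fit(n,x0,views):
    best=None
    H=[(s,hull(np.argwhere(m)[:,::-1]+.0)) for s,m in views]
    def cost(p):
        a=p[2]*10; c,d=np.cos(a),np.sin(a); t=0
        for s,h in H:
            q=[proj(s,(p[0]+c*x-d*y,p[1]+d*x+c*y,z))[::-1] for x,y,z in M[n]]
            g=hull(q); t+=1-(g&h).sum()/(g|h).sum()
        return t/len(H)
    r=minimize(cost,[x0[0],x0[1],np.radians(x0[2])/10],method='Nelder-Mead',options=dict(initial_simplex=[[x0[0]+a,x0[1]+b,np.radians(x0[2]+c)/10] for a,b,c in((0,0,0),(.006,0,0),(0,.006,0),(0,0,8))],xatol=1e-4,fatol=1e-4))
    return [round(r.x[0],4),round(r.x[1],4),round(float(np.degrees(r.x[2]*10)),1),round(r.fun,3)]
def locate(n,x0,cams=("top","side"),snaps=None,tol=25):
    """views whose mask middle lies near the expected pixel"""
    V=[]
    for c in cams:
        s=snaps[c]; e=proj(s,(x0[0],x0[1],.02))
        ds=[d for d in imaging.cut_out(c,n) if np.hypot(*(np.array(d["pixel"])-e))<tol]
        if ds: V.append((s,ds[0]["pixels"]))
    return [fit(n,x0,[v]) for v in V]+([fit(n,x0,V)] if len(V)>1 else [])
E
python3 - <<'E'
from fit import *
S={c:imaging.snapshot(c) for c in("top","side")}
for n,x0 in dict(lens=(.591,-.107,0),filter_cube=(.507,-.277,0),slide_box=(.613,.278,-58),square_tray=(.592,-.105,61),oblong_tray=(.513,-.278,0),round_tray=(.616,.275,0)).items():
    print(n,locate(n,x0,snaps=S))
E
```

```text
lens [[np.float64(0.5971), np.float64(-0.1006), 6.1, np.float64(0.074)], [np.float64(0.5982), np.float64(-0.1002), 3.2, np.float64(0.05)], [np.float64(0.5982), np.float64(-0.1007), -1.8, np.float64(0.064)]]
filter_cube [[np.float64(0.5073), np.float64(-0.28), -3.6, np.float64(0.055)], [np.float64(0.5077), np.float64(-0.2772), -5.8, np.float64(0.076)], [np.float64(0.5073), np.float64(-0.2796), -3.6, np.float64(0.07)]]
slide_box [[np.float64(0.6169), np.float64(0.2848), -58.6, np.float64(0.1)], [np.float64(0.6181), np.float64(0.2831), -63.0, np.float64(0.08)], [np.float64(0.618), np.float64(0.2839), -62.4, np.float64(0.099)]]
square_tray [[np.float64(0.5929), np.float64(-0.1036), 61.8, np.float64(0.031)], [np.float64(0.593), np.float64(-0.1026), 60.7, np.float64(0.028)], [np.float64(0.5931), np.float64(-0.1034), 60.9, np.float64(0.032)]]
oblong_tray [[np.float64(0.5128), np.float64(-0.2772), -0.7, np.float64(0.028)], [np.float64(0.5137), np.float64(-0.2773), -1.8, np.float64(0.022)], [np.float64(0.5134), np.float64(-0.2773), -0.7, np.float64(0.027)]]
round_tray [[np.float64(0.6166), np.float64(0.2847), -6.1, np.float64(0.039)], [np.float64(0.6175), np.float64(0.2847), -3.8, np.float64(0.255)], [np.float64(0.6169), np.float64(0.2848), -5.5, np.float64(0.15)]]
```

```bash
cat > pp.py <<'E'
from fit import *
HI=.17
def yawpick(x,y,yaw):
    best=min((yaw,yaw+180,yaw-180),key=lambda a:(lambda q:999 if q is None else abs(q[5]))(robot.ik([x,y,HI],down(a))))
    return best
def pick(x,y,yaw,z):
    yaw=yawpick(x,y,yaw); hand.move_gripper(1.0)
    robot.move_pose([x,y,HI],down(yaw))
    hit=robot.move_linear([x,y,z],rate=.1,stop_force=15)
    hand.move_gripper(0.0); st=sensors.state(); w=st["gripper_width"]
    print("pick hit",hit,"w",round(w*85,1),"F",np.round(st["grasp_force"],1),"tcp",np.round(st["tcp_pos"],4))
    robot.move_linear([x,y,HI],rate=.1); st=sensors.state(); print("held",round(st["gripper_width"]*85,1),np.round(st["grasp_force"],1),st["time_s"])
def place(x,y,yaw,z):
    yaw=yawpick(x,y,yaw)
    robot.move_pose([x,y,HI],down(yaw))
    robot.move_linear([x,y,z+.015],rate=.1)
    hit=robot.move_linear([x,y,z-.001],rate=.02,stop_force=4); print("place hit",hit,np.round(sensors.state()["tcp_pos"],4))
    hand.move_gripper(1.0); robot.wait(.3)
    robot.move_linear([x,y,HI],rate=.1); print("t",sensors.state()["time_s"])
E
python3 - <<'E'
from pp import *
pick(.598,-.1005,61,.021)
place(.487,.061,61,.021)
S={c:imaging.snapshot(c) for c in("top","side")}
print(locate('lens',(.487,.061,0),snaps=S))
cv2.imwrite("pics/s2.png",S["side"]["image"][100:440,180:520,::-1])
E
```

```text
pick hit False w 34.2 F 60.0 tcp [ 0.5981 -0.1005  0.0214]
held 34.2 59.8 8.7667
place hit True [0.4869 0.061  0.0214]
t 14.2417
[[np.float64(0.4873), np.float64(0.0625), 0.6, np.float64(0.056)]]
```

View pics/s2.png

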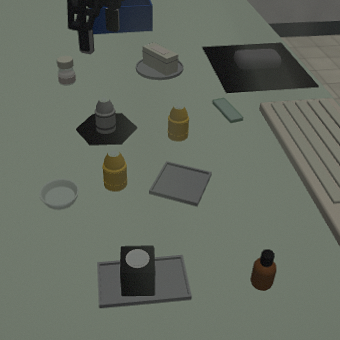

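The lens stands upright on the mat, at about [118,105] in the crop, and the square tray is empty. Next come the cube and the box.

Run:
```python
from pp import *
pick(.5073,-.279,86,.024)
place(.593,-.1034,61,.024)
S={c:imaging.snapshot(c) for c in("top","side")}
print(locate('filter_cube',(.593,-.1034,61),snaps=S))
cv2.imwrite("pics/s3.png",S["side"]["image"][100:440,180:520,::-1])
```

```text
pick hit False w 39.2 F 60.8 tcp [ 0.5075 -0.2791  0.0244]
held 39.3 60.2 20.1833
place hit True [ 0.5929 -0.1034  0.0244]
t 26.7917
[[np.float64(0.5943), np.float64(-0.1037), 63.0, np.float64(0.057)]]
```

View pics/s3.png

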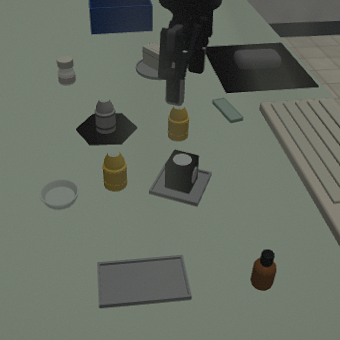

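The cube sits centred and lined up in the square tray, at about [172,182] in the crop, and the oblong tray is empty.

Run:
```python
from pp import *
pick(.6175,.284,29,.023)
place(.5132,-.2773,89.2,.023)
S={c:imaging.snapshot(c) for c in("top","side")}
print(locate('slide_box',(.5132,-.2773,0),snaps=S))
cv2.imwrite("pics/s4.png",S["side"]["image"][100:440,180:520,::-1])
```

```text
pick hit False w 33.0 F 59.3 tcp [0.6177 0.2841 0.0234]
held 33.3 58.8 32.4083
place hit True [ 0.5131 -0.2772  0.0234]
t 39.0917
[[np.float64(0.5106), np.float64(-0.2765), 3.0, np.float64(0.48)], [np.float64(0.5151), np.float64(-0.2768), -0.4, np.float64(0.048)], [np.float64(0.5149), np.float64(-0.2767), 1.7, np.float64(0.264)]]
```

View pics/s4.png

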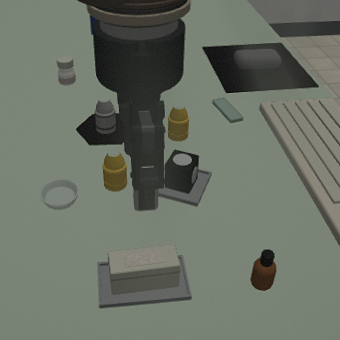

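The box is centred in the oblong tray, at about [268,143] in the crop. The lens goes into the round tray last.

Run:
```python
from pp import *
pick(.487,.062,61,.021)
place(.6168,.2847,61,.021)
robot.move_pose([.155,.605,.24],down(61))
S={c:imaging.snapshot(c) for c in("top","side")}
for n,x0 in dict(lens=(.6168,.2847,0),round_tray=(.6168,.2847,0),filter_cube=(.593,-.103,61),slide_box=(.513,-.277,0)).items():
    print(n,locate(n,x0,snaps=S))
print(sensors.state()["time_s"])
cv2.imwrite("pics/s5.png",S["side"]["image"][100:440,180:520,::-1])
cv2.imwrite("pics/t5.png",S["top"]["image"][100:360,60:580,::-1])
```

```text
pick hit False w 34.2 F 59.5 tcp [0.4871 0.062  0.0214]
held 34.1 59.8 45.1
place hit True [0.6166 0.2847 0.0214]
t 50.775
lens [[np.float64(0.6165), np.float64(0.2837), 11.0, np.float64(0.059)], [np.float64(0.6174), np.float64(0.2877), 6.0, np.float64(0.064)], [np.float64(0.6167), np.float64(0.2835), 10.3, np.float64(0.067)]]
round_tray [[np.float64(0.6164), np.float64(0.2845), 6.2, np.float64(0.039)]]
filter_cube [[np.float64(0.5937), np.float64(-0.1041), 60.6, np.float64(0.047)], [np.float64(0.5939), np.float64(-0.1043), 64.6, np.float64(0.058)], [np.float64(0.5938), np.float64(-0.104), 61.3, np.float64(0.061)]]
slide_box [[np.float64(0.5141), np.float64(-0.2777), 1.5, np.float64(0.031)], [np.float64(0.5149), np.float64(-0.2768), 1.5, np.float64(0.036)], [np.float64(0.5145), np.float64(-0.2775), 1.9, np.float64(0.032)]]
53.3167
```

View pics/s5.png

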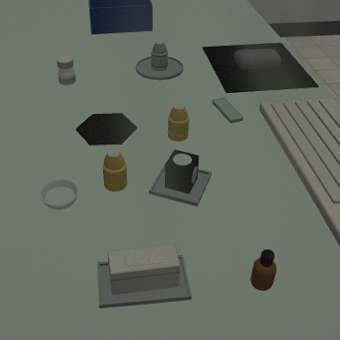

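View pics/t5.png

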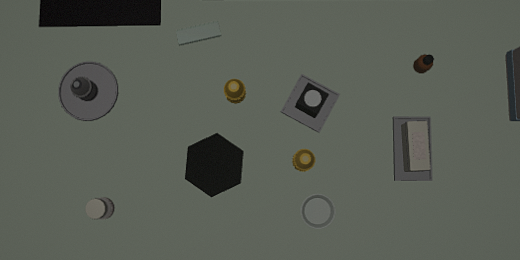

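Both views show the lens, cube and box upright and centred in their own trays, the mat empty and the bystanders where they were.

```bash
python3 -c "
from h import *
print(robot.hand_in())"
```

```text
the job is handed in; nothing more can be done
None
```

I've handed in the job: the lens, filter cube and slide box stand upright in their own trays, each within about 4 mm of centre by the camera fits, after the lens was set down and released on the mat; the bystanders look unmoved and the robot clock was at about 53 s, but no verdict was returned.

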